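# Clip the stirring paddle onto the pot rim

### The arm

A 6-joint arm with a two-finger parallel gripper is mounted at the origin on the work surface. World frame = base frame: x ahead of the robot, y to its left, z up, the work surface at z = 0. Lengths are in m, angles in rad, forces in N, time in s.
With the tool pointing down it reaches from about 0.35 to 0.875 m from the base axis. Payload 4.2 kg.
Tool frame: the origin (TCP) lies between the finger pads; the fingertips stand 22 mm ahead of it and the grasp point (between the pads) lies 3 mm ahead of it; z points along the fingers, y is the line along which they close (so a half turn about z gives the same grasp; the last joint's range is limited). The gripper opens to 85 mm and grips with 20 to 120 N. Pads are 22 mm wide; open, the fingers measure 114 mm over their backs; the gripper's body (76 mm by 85 mm) begins 54 mm behind the grasp point. The pads swing forward as they close: fully open they stand 13 mm farther back than shut.
Start: joints at [1.525, 0.385, 0.008, 0, -1.194, -0.259], TCP at [0.188, 0.596, 0.253] pointing down, gripper open.
Joint ranges: [-3.14, 3.14], [-1.21, 2.06], [-1.07, 1.41], [-3.16, 2.05], [-2.99, -0.16], [-3.1, 3.1]. Speed limits (rad/s): [2.79, 2.79, 3.14, 3.14, 3.14, 3.14].

### API

Orientations are given as a unit quaternion [x, y, z, w].
In Python, from cell import r gives the robot as it stands.
- The arm moves only by the tool step_arm, never from a script. Its argument "plan" is a list of rows, each a list of 7 numbers: the closure, from 0 (fully open) to 1 (shut), then the shift along the tool's x, y, z in cm, then the turn, a rotation vector about the tool's x, y, z in degrees. In form: [[hand, tx, ty, tz, ax, ay, az], ...]. A call has 1 to 8 rows; each row shifts and turns the commanded pose from where the row before left it, along the tool's axes as they then stand; what a row does not reach is not made up. A row lasts 1/12 s, in which the tool goes at most 41.7 mm and 7.16 degrees, less where a joint would pass 70% of its speed; a pose out of reach is approached as far as the arm can. A call is refused whole if a number of a shift passes 4.17 or a number of a turn 7.16, either way. A call with a gripper value outside its range is refused whole. The fingers move at their own pace and stop on an object; "newtons" is the grip in N (left out, the last holds). Time passes only in rows, so rows that do not move let the fingers close. It gives the time, the measured TCP pose, the force, the opening and the grip force at its end, in the units of the state.
- r.read_state(): the state, without advancing time (a new reading comes with each control period).
- r.snapshot(name): name is "scene" or "top" or "wrist"; returns a dict with "image" (384x512x3 uint8, red, green, blue), "depth" (384x512 float32, m along the optical axis (not along the pixel's ray), 0 where there is no reading), "fx", "fy", "cx", "cy" (pixels), "extrinsics" (4x4, takes a point from world to camera coordinates); the wrist camera has in their place "tool_from_camera" (4x4, takes a point from camera to tool coordinates, whose origin is the TCP and whose axes are the flange's). Camera axes: x right, y up, looking along -z (the intrinsics and any distortion apply to the point x, -y, -z); pixel columns grow to the right and rows downward; lengths in m; the calibration is good to about 2 mm. A picture is of the moment at which its call begins: read the wrist's pose just before it.
- r.finish_job(): hands the job in; it is judged then, once.
The state is a dict: "t": time; "joint_positions": joint angles; "qvel": joint speeds; "joint_torque": joint torques, N m; "tool_pos": TCP position; "ee_rot": TCP orientation; "ft_force": force on the tool from outside, world axes, zero at the start; "torque": the same for the moment, N m; "width": finger opening in m; "grasp_force": force on a finger pad.
Only numpy, scipy, OpenCV 4.12 (cv2) and the standard library are available. Lean on these libraries where they do the work, as an engineer would, in place of code of your own. Each camera call takes 0.05 s, during which the arm holds its last target. There are 200 camera calls.

### The job

Draw the red-handled stirring paddle out of the tool block and hang it in the steel pot by its own spring hook: blade inside the pot, clear of the bottom, the hook's leaf outside, anywhere on the rim that is clear of the two lug handles. Press it down by feel until the leaf has snapped under the rolled rim and the hook sits right down on the rim, never pushing with more than about 20 N, then let go so that it hangs there upright by itself. Do not shove the pot about or disturb the other things on the bench.

Things in the scene. Friction and masses are not known exactly. Their poses are not given: they have to be found in the camera images.
- paddle: Stirring paddle, about 170 g; origin mid lower end of the blade, +z up the handle, +x towards its hook side. Slotted steel blade 3 (x) x 40 (y) mm, z 0 to 68, centred on x = 0; above it a flat stem 12 mm wide, cranked to x 2.5 to 6.5 mm from z 78 to 118. The lower end stands 10 mm above the bench at the start.
- handle (a point): Middle of the paddle's red wooden handle, paddle x 0, y 0, z 159 mm; axes as the paddle's. The handle is 16 (x) x 26 (y) mm, z 118 to 200 mm, free all round: grip it from above across its 16 mm.
- stem (a point): Hook-side face of the stem, paddle x 6.5, y 0, z 95 mm; axes as the paddle's. Clamped on here is the hook: a collar 20 mm wide with a flat bridge reaching out in +x, under which the rim seats. To suit pots of all depths it is set by hand: the bridge's underside is up to 8 mm above or below this point, unmeasured. Hook home, the bead touches the stem, bead centre at paddle x 10.5 mm.
- clip (a joint): Spread (rad) of the hook's spring leaf, 18 mm wide, hung 21 mm down from the bridge's outer end, crimped inwards halfway, flared at the tip; mouth between tip and stem 12 mm. 0 relaxed, about 0.25 as the crimp passes the bead, 0 again once snapped under. Pushing it on takes up to about 12 N, easing at the snap, then rising steeply as the bridge lands on the rim.
- pot: Loose empty steel pot, about 1.2 kg; origin at the centre of its underside, z up. Rolled rim: a round bead 8 mm thick, centre circle radius 86 mm, its top 115 mm up. Straight wall, inner radius 82, outer 84 mm; inner floor 4 mm up. Two lug handles stick out to 112 mm at +y and -y, 56 mm wide along x, 81 to 93 mm up.
- block: Dark wooden tool block fixed to the bench, 70 (x) x 200 (y) x 60 mm high, origin at the centre of its underside. Two blind slots 5 (x) x 43 (y) mm, 50 mm deep, at y = +45 and -45 mm. The paddle stands in one, its hook towards the block's +x, the filling knife in the other.
- knife: Filling knife with a plain wooden handle and no hook, standing in the other slot, 125 mm long; origin at its blade's lower end, z up. Leave it there.
- glue: White glue bottle with yellow cap, 56 mm across, 130 mm high, standing on the bench; origin at the centre of its underside. Leave it.
- jar: Amber jar with black lid, 68 mm across, 80 mm high, standing on the bench; origin at the centre of its underside. Leave it.
- plane: Wooden hand plane lying on the bench, 70 (x) x 240 (y) mm, 65 mm high; origin at the centre of its underside. Leave it.
- table: The wooden workbench, top at height 0, fixed.
There are look-alikes about, which are no part of the job. Leave any blue or orange look-alike of the paddle alone.

How it is judged:
On the way, in this order (a step that is already met when the one before it is completed fails the run):
1. the paddle is drawn up out of the block (height (world z) of paddle above 0.075 m), for 0.1 s.
2. its blade is lowered into the pot (horizontal distance between paddle and pot below 0.084 m and z of paddle in the frame of pot below 0.09 m), for 0.1 s.
3. the hook's leaf is spread over the rim bead, blade inside the pot (all of step 2 and value of joint clip above 0.15 rad), for 0.02 s.
4. the hook is home: leaf snapped shut under the bead (horizontal distance between paddle and pot between 0.071 and 0.08 m and z of paddle in the frame of pot between 0.009 and 0.031 m and value of joint clip below 0.06 rad), for 0.2 s.
At the end, for the whole second after the job is handed in: The paddle hangs at rest, upright within 0.15 rad, its axis 71 to 80 mm from the pot's centre, lower end 9 to 31 mm above the pot's underside (as the collar is set), leaf snapped shut under the bead (clip below 0.06 rad); the pot stands upright (0.05 rad) within 40 mm of its start (all of step 4 and angle between paddle's own z axis and vertical below 0.15 rad and angle between pot's own z axis and vertical below 0.05 rad and linear speed of each of paddle, pot below 0.02 m/s and distance of pot from where it was at the start of the episode below 0.04 m); the robot touches nothing.
It fails at once if the pot is pressed on the bench with more than 32 N (its own weight of some 12 N and a push of about 20 N) (contact force between pot and table above 32 N).
It fails at once if the pot is shoved more than 40 mm (distance of pot from where it was at the start of the episode above 0.04 m).
It fails at once if the pot is tipped (angle between pot's own z axis and vertical above 0.2 rad).
It fails at once if a bystander (filling knife, glue bottle, jar, plane) is moved more than 25 mm (distance of any of knife, glue, jar, plane from where it was at the start of the episode above 0.025 m).
It also fails if it takes over 48 s, if anything falls off the work surface, if the arm or the gripper's body presses on something with over 40 N, if the wrist force passes 120 N, or if a joint passes its speed limit or range.

## Working session

There is one attempt and no reset: what is moved stays moved. The work goes in short steps, Python scripts to look and compute and a tool call to move; the robot and the scene stay as the last step left them, time stands still between calls to the robot, and variables do not carry over. Pictures are saved under pics/ and viewed, at most 10 in all, crops included, and the job is handed in when it is done.

Besides the shell and the picture viewer there is one more tool, called after "Emit:" by a JSON object that holds its "api" and its "payload". step_arm: Moves the arm, as the interface text tells. Its arguments: {"type":"object","properties":{"plan":{"type":"array"},"newtons":{"type":"number"}},"required":["plan"]}

```bash
mkdir -p pics; cat > h.py <<'E'
import numpy as np, cv2
from cell import r
def snap(n,f):
    s=r.snapshot(n); cv2.imwrite('pics/'+f+'.png',cv2.cvtColor(s['image'],cv2.COLOR_RGB2BGR)); np.savez('pics/'+f+'.npz',**s); return s
def cloud(s):
    d=s['depth'];v,u=np.mgrid[:d.shape[0],:d.shape[1]]
    P=np.stack([(u-s['cx'])/s['fx']*d,-(v-s['cy'])/s['fy']*d,-d,np.ones_like(d)],-1)
    return (P@np.linalg.inv(s['extrinsics']).T)[...,:3]
E
python3 - <<'E'
from h import *
for n in('scene','top'):
    s=snap(n,n+'0');print(n,{k:(v if np.ndim(v)<2 else v.shape) for k,v in s.items()})
    print(np.linalg.inv(s['extrinsics']).round(3))
print(r.read_state())
E
```

```text
scene {'image': (384, 512, 3), 'depth': (384, 512), 'fx': 484.22304226182564, 'fy': 484.22304226182564, 'cx': 249.80973421574103, 'cy': 192.38504871165856, 'extrinsics': (4, 4)}
[[ 0.678 -0.447  0.584  1.2  ]
 [ 0.735  0.392 -0.553 -0.721]
 [ 0.018  0.804  0.594  0.772]
 [ 0.     0.     0.     1.   ]]
top {'image': (384, 512, 3), 'depth': (384, 512), 'fx': 437.00591239252583, 'fy': 437.00591239252583, 'cx': 254.54391316821682, 'cy': 191.62942030295056, 'extrinsics': (4, 4)}
[[-0.015  0.998 -0.064  0.476]
 [-1.    -0.014  0.012 -0.102]
 [ 0.011  0.064  0.998  1.305]
 [ 0.     0.     0.     1.   ]]
{'t': 0.1, 'joint_positions': array([ 1.52459137e+00,  3.85486544e-01,  6.75401003e-03, -4.26837649e-04,
       -1.19403284e+00, -2.58611623e-01]), 'qvel': array([-3.17022968e-04, -1.38935766e-03,  3.04946376e-03,  8.49096518e-04,
       -2.67524467e-04, -7.56652390e-05]), 'joint_torque': array([-7.12243709e-04, -3.93319559e+01,  1.88930243e+01,  4.19793382e+00,
       -2.56880077e-03,  2.59342542e-06]), 'tool_pos': array([0.18740639, 0.59572849, 0.25232468]), 'ee_rot': array([ 9.88395868e-01, -1.51896672e-01, -9.28915530e-05,  1.00000291e-03]), 'ft_force': array([0.01439488, 0.04650288, 0.16050749]), 'torque': array([-0.02445395,  0.03841212,  0.00531795]), 'grasp_force': 0.0, 'width': 0.08517959655059222}
```

View pics/top0.png

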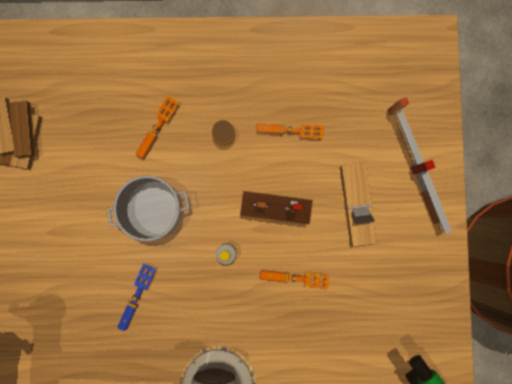

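View pics/scene0.png

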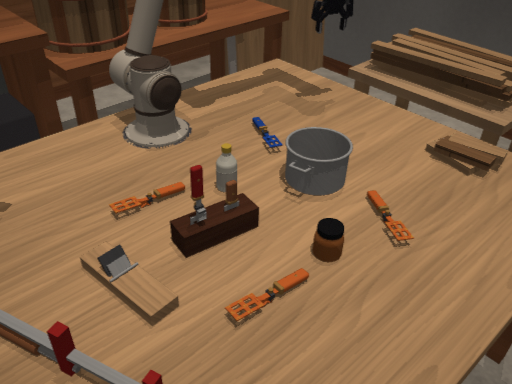

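The top view shows the pot at about (148,210), the block at (276,208), the red paddle at (295,208), the knife at (262,205), the glue at (227,254) and the jar at (223,134). In the scene view, the red handle is at (197,182) and its hook at (200,214). Next I'll measure these positions.

```bash
cat > m.py <<'E'
from h import *
def load(f): return dict(np.load('pics/'+f+'.npz'))
def circ(P):
    A=np.c_[2*P[:,:2],np.ones(len(P))];c=np.linalg.lstsq(A,(P[:,:2]**2).sum(1),rcond=None)[0]
    return c[:2],np.sqrt(c[2]+c[0]**2+c[1]**2)
if __name__=='__main__':
  for n in('top0','scene0'):
    s=load(n);P=cloud(s);im=s['image'].astype(int);ok=s['depth']>0
    R,G,B=im[...,0],im[...,1],im[...,2]
    red=ok&(R>90)&(G<R*.35)&(B<R*.4)&(np.hypot(P[...,0]-.45,P[...,1]+.15)<.2)
    q=P[red&(P[...,2]>.1)];print(n,'red',len(q),q.mean(0).round(4),q.min(0).round(4),q.max(0).round(4))
    rim=ok&(np.hypot(P[...,0]-.435,P[...,1]-.21)<.15)&(P[...,2]>.105)&(P[...,2]<.125)
    q=P[rim];c,rad=circ(q)
    for _ in range(5):
        dd=np.abs(np.hypot(*(q[:,:2]-c).T)-rad);q=q[dd<.008];c,rad=circ(q)
    print('rim',len(q),c,rad,np.percentile(q[:,2],[5,50,95]))
    lug=ok&(np.hypot(P[...,0]-c[0],P[...,1]-c[1])>.098)&(np.hypot(P[...,0]-c[0],P[...,1]-c[1])<.115)&(P[...,2]>.085)&(P[...,2]<.1)
    q=P[lug][:,:2]-c;a=np.degrees(np.arctan2(q[:,1],q[:,0]));print('lug angles',np.histogram(a,bins=36,range=(-180,180))[0])
    blk=ok&(np.abs(P[...,2]-.06)<.004)&(np.hypot(P[...,0]-.45,P[...,1]+.14)<.13)&(R<110)
    q=P[blk];rc=cv2.minAreaRect((q[:,:2]*1000).astype(np.float32));print('block',rc,np.median(q[:,2]))
E
python3 m.py
```

```text
top0 red 54 [ 0.5074 -0.2223  0.2094] [ 0.5013 -0.2344  0.203 ] [ 0.514  -0.209   0.2153]
rim 444 [0.51282213 0.17874507] 0.08498584832896382 [0.1074662  0.11367544 0.11780355]
lug angles [ 0  0  0  0  0  0  0  0  8 23 19 20  0  0  0  0  0  0  0  0  0  0  0  0
  0  0  9 25 20 21  0  0  0  0  0  0]
block ((498.8839111328125, -142.34671020507812), (141.3592529296875, 224.39183044433594), 17.68475914001465) 0.06028071870310536
scene0 red 43 [ 0.509  -0.2241  0.2103] [ 0.501  -0.235   0.2073] [ 0.5163 -0.213   0.2128]
rim 407 [0.51175486 0.17694924] 0.08475432105895782 [0.10606459 0.11342043 0.11693751]
lug angles [ 0  0  0  0  0  0  0  0  6 22 22 19  0  0  0  0  0  0  0  0  0  0  0  0
  0  0  0  0  0  0  0  0  0  0  0  0]
block ((486.837158203125, -124.60755920410156), (163.1094970703125, 258.2784423828125), 23.236682891845703) 0.060917043773513424
```

```bash
cat > plan.py <<'E'
import sys
from h import *
from scipy.spatial.transform import Rotation as Ro
def plan(wps,hand,step=.04,ang=6.8,start=None):
    """wps: list of (x,y,z,yaw_deg of tool x) tool-down; prints rows from the current pose"""
    st=r.read_state();p=st['tool_pos'].copy();R=Ro.from_quat(st['ee_rot'])
    if start is not None:p,R=start
    for w in wps:
        T=Ro.from_euler('z',w[3],degrees=True)*Ro.from_euler('x',180,degrees=True)
        rv=(R.inv()*T).as_rotvec(degrees=True);d=np.array(w[:3])-p
        n=int(max(np.ceil(np.linalg.norm(d)/step),np.ceil(np.linalg.norm(rv)/ang),1))
        print('->',w,n)
        p0=p.copy()
        for i in range(n):
            l=R.inv().apply(p0+d*(i+1)/n-p)*100; l=l.round(2); a=((R.inv()*T).as_rotvec(degrees=True)/(n-i)).round(2)
            print('['+','.join('%g'%(v+0) for v in [hand,*l,*a])+'],')
            p=p+R.apply(l/100);R=R*Ro.from_rotvec(a,degrees=True)
    return p,R
E
python3 - <<'E'
from plan import *
plan([(.47,.21,.38,-70),(.47,-.2,.38,-96)],0.0)
s=r.snapshot('wrist');print(s['tool_from_camera'].round(3),s['fx'])
E
```

```text
-> (0.47, 0.21, 0.38, -70) 13
[0,2.96,2.18,-0.98,0.01,0,4.04],
[0,3.12,1.96,-0.98,0.01,0,4.04],
[0,3.24,1.75,-0.97,0.01,-0.01,4.04],
[0,3.35,1.5,-0.98,0.01,0,4.04],
[0,3.46,1.27,-0.98,0.01,0,4.04],
[0,3.53,1.02,-0.98,0.01,-0.01,4.04],
[0,3.6,0.77,-0.98,0.01,0,4.04],
[0,3.64,0.52,-0.98,0,-0.01,4.04],
[0,3.67,0.25,-0.98,0.01,0,4.04],
[0,3.68,0,-0.98,0,-0.01,4.04],
[0,3.67,-0.27,-0.98,0.01,0,4.04],
[0,3.64,-0.52,-0.99,0,-0.01,4.04],
[0,3.6,-0.77,-0.98,0.01,0,4.05],
-> (0.47, -0.2, 0.38, -96) 11
[0,3.5,1.27,0,0,0,2.36],
[0,3.55,1.13,0,0,0,2.36],
[0,3.6,0.99,0,0,0,2.36],
[0,3.63,0.83,0,0,0,2.36],
[0,3.67,0.68,0,0,0,2.37],
[0,3.68,0.53,0,0,0,2.36],
[0,3.71,0.38,0,0,0,2.37],
[0,3.72,0.22,0,0,0,2.36],
[0,3.73,0.08,0,0,0,2.37],
[0,3.72,-0.09,0,0,0,2.36],
[0,3.72,-0.23,0,0,0,2.37],
[[ 0.     0.948  0.319  0.082]
 [ 1.    -0.    -0.    -0.   ]
 [-0.     0.319 -0.948 -0.122]
 [ 0.     0.     0.     1.   ]] 292.7715926333092
```

Emit:
{"api": "step_arm", "payload": {"plan": [[0,2.96,2.18,-0.98,0,0,4.04],[0,3.12,1.96,-0.98,0,0,4.04],[0,3.24,1.75,-0.98,0,0,4.04],[0,3.35,1.5,-0.98,0,0,4.04],[0,3.46,1.27,-0.98,0,0,4.04],[0,3.53,1.02,-0.98,0,0,4.04],[0,3.6,0.77,-0.98,0,0,4.04],[0,3.64,0.52,-0.98,0,0,4.04]]}}

```text
t: 0.82
tool_pos: [0.3619, 0.3569, 0.3321]
ee_rot: [0.906, -0.422, -0.0, 0.0]
ft_force: [-0.1, -0.1, -0.5]
width: 0.0853
grasp_force: 0.0
```

Emit:
{"api": "step_arm", "payload": {"plan": [[0,3.67,0.25,-0.98,0,0,4.04],[0,3.68,0,-0.98,0,0,4.04],[0,3.67,-0.27,-0.98,0,0,4.04],[0,3.64,-0.52,-0.98,0,0,4.04],[0,3.6,-0.77,-0.98,0,0,4.04],[0,0,0,0,0,0,0],[0,0,0,0,0,0,0]]}}

```text
t: 1.4
tool_pos: [0.471, 0.2088, 0.3808]
ee_rot: [0.818, -0.575, -0.0, -0.0]
ft_force: [-0.1, -0.7, -1.0]
width: 0.0852
grasp_force: 0.0
```

```bash
cat >> m.py <<'E'
def wcloud(s,st):
    from scipy.spatial.transform import Rotation as Ro
    d=s['depth'];v,u=np.mgrid[:d.shape[0],:d.shape[1]]
    P=np.stack([(u-s['cx'])/s['fx']*d,-(v-s['cy'])/s['fy']*d,-d,np.ones_like(d)],-1)
    T=np.eye(4);T[:3,:3]=Ro.from_quat(st['ee_rot']).as_matrix();T[:3,3]=st['tool_pos']
    return (P@(T@s['tool_from_camera']).T)[...,:3]
E
python3 - <<'E'
from m import *
from plan import plan
st=r.read_state();print(st['tool_pos'],st['ee_rot'],st['t'],st['joint_positions'].round(2))
s=snap('wrist','w1');P=wcloud(s,st);ok=s['depth']>0
c=np.array([.512,.178]);d=np.hypot(*(np.moveaxis(P[...,:2],-1,0)-c[:,None,None]))
q=P[ok&(abs(d-.086)<.02)&(P[...,2]>.105)&(P[...,2]<.125)]
for _ in range(6):
    c,rad=circ(q);e=abs(np.hypot(*(q[:,:2]-c).T)-rad);q=q[e<.007]
print(len(q),c,rad,np.percentile(q[:,2],[5,50,95]))
d=np.hypot(P[...,0]-c[0],P[...,1]-c[1])
q=P[ok&(d>.098)&(d<.116)&(P[...,2]>.08)&(P[...,2]<.1)][:,:2]-c
a=np.degrees(np.arctan2(q[:,1],q[:,0]));print([ (np.median(x),x.min(),x.max(),len(x)) for x in(a[a>0],a[a<0]) if len(x)])
plan([(.47,-.2,.38,-96)],0.0)
E
```

```text
[0.47097522 0.20882501 0.38081691] [ 8.18198133e-01 -5.74936293e-01 -9.39931397e-05 -2.55360239e-04] 1.4 [ 0.73  0.13 -0.02 -0.   -1.42 -0.39]
3027 [0.51201544 0.18077574] 0.08461064072489163 [0.107337   0.11515049 0.11697473]
[(np.float64(101.792540866882), np.float64(86.94810331705081), np.float64(117.41888731197), 244), (np.float64(-78.00544981679168), np.float64(-93.31121082866804), np.float64(-63.065959505211744), 377)]
-> (0.47, -0.2, 0.38, -96) 11
[0,3.5,1.27,0,0,0,2.36],
[0,3.55,1.13,0,0,0,2.36],
[0,3.59,0.98,0.01,0.01,0,2.36],
[0,3.64,0.83,0,0,0,2.36],
[0,3.66,0.68,0,0.01,0,2.36],
[0,3.68,0.53,0,0,0,2.36],
[0,3.71,0.37,0.01,0.01,0,2.35],
[0,3.72,0.23,0,0,0,2.36],
[0,3.72,0.07,0,0.01,0,2.35],
[0,3.73,-0.08,0,0.01,0,2.36],
[0,3.71,-0.24,0,0,0.01,2.35],
```

Emit:
{"api": "step_arm", "payload": {"plan": [[0,3.5,1.27,0,0,0,2.36],[0,3.55,1.13,0,0,0,2.36],[0,3.6,0.98,0,0,0,2.36],[0,3.64,0.83,0,0,0,2.36],[0,3.66,0.68,0,0,0,2.36],[0,3.68,0.53,0,0,0,2.36],[0,3.71,0.37,0,0,0,2.36],[0,3.72,0.23,0,0,0,2.36]]}}

```text
t: 2.12
tool_pos: [0.4698, -0.088, 0.3803]
ee_rot: [0.715, -0.7, -0.0, 0.0]
ft_force: [1.0, -0.0, 0.0]
width: 0.0851
grasp_force: 0.0
```

Emit:
{"api": "step_arm", "payload": {"plan": [[0,3.72,0.07,0,0,0,2.36],[0,3.73,-0.08,0,0,0,2.36],[0,3.71,-0.24,0,0,0,2.36],[0,0,0,0,0,0,0],[0,0,0,0,0,0,0]]}}

```text
t: 2.53
tool_pos: [0.4704, -0.1998, 0.3795]
ee_rot: [-0.669, 0.743, 0.001, -0.001]
ft_force: [-0.5, 0.5, -0.2]
width: 0.0852
grasp_force: 0.0
```

```bash
cat > pad.py <<'E'
from m import *
def look(f):
    st=r.read_state();print(st['tool_pos'],st['ee_rot'],st['t'])
    s=snap('wrist',f);P=wcloud(s,st);im=s['image'].astype(int);ok=s['depth']>0
    R,G,B=im[...,0],im[...,1],im[...,2]
    red=ok&(R>80)&(G<R*.35)&(B<R*.4)&(np.hypot(P[...,0]-.508,P[...,1]+.223)<.06)
    q=P[red];z=np.percentile(q[:,2],98);t=q[q[:,2]>z-.006]
    rc=cv2.minAreaRect((t[:,:2]*1000).astype(np.float32));print('handle top',len(t),z,rc)
    b=ok&(abs(P[...,2]-.06)<.003)&(R<110)&(abs(P[...,0]-.5)<.08)&(abs(P[...,1]+.18)<.14)
    m=cv2.morphologyEx(b.astype(np.uint8),cv2.MORPH_OPEN,np.ones((3,3)))>0
    print('block',cv2.minAreaRect((P[m][:,:2]*1000).astype(np.float32)))
    h=ok&(P[...,2]>.075)&(P[...,2]<.14)&(np.hypot(P[...,0]-.508,P[...,1]+.223)<.045)&~red
    if h.any(): print('hook pts',h.sum(),P[h].mean(0),P[h].min(0),P[h].max(0))
    return s,P
if __name__=='__main__': look('w2')
E
python3 pad.py
```

```text
[ 0.47040566 -0.19979721  0.37952162] [-6.69035740e-01  7.43229321e-01  1.00421928e-03 -5.88217932e-04] 2.5333
handle top 327 0.2121507451213477 ((507.28814697265625, -221.0884552001953), (23.75908088684082, 14.43815803527832), 82.10404968261719)
block ((510.1485290527344, -175.61111450195312), (199.58914184570312, 70.08075714111328), 81.61153411865234)
hook pts 146 [ 0.50750428 -0.2275884   0.10859465] [ 0.49616689 -0.23926001  0.07640143] [ 0.52451789 -0.20662702  0.13990467]
```

View pics/w2.png

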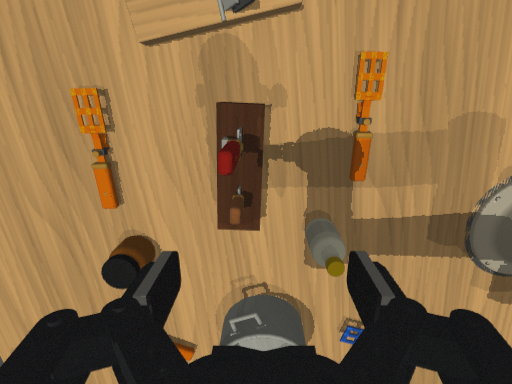

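The wrist view shows the paddle handle at (230,155) in the block's upper slot, with the knife at (237,208). I'll check which side the hook is on.

```bash
python3 - <<'E'
from m import *
a=cv2.imread('pics/scene0.png')[155:255,160:270];b=cv2.imread('pics/w2.png')[100:200,190:300]
cv2.imwrite('pics/crop1.png',np.hstack([cv2.resize(x,None,fx=3.6,fy=3.6,interpolation=cv2.INTER_CUBIC) for x in(a,b)]))
s=load('scene0');P=cloud(s);h=(s['depth']>0)&(np.hypot(P[...,0]-.508,P[...,1]+.223)<.05)&(P[...,2]>.07)
yx=np.argwhere(h);u=np.array([.99,-.1426]);v=np.array([.1426,.99])
for z0 in range(70,220,10):
    k=h&(abs(P[...,2]*1000-z0-5)<5);q=P[k][:,:2]-[.507,-.221]
    if len(q): print(z0,len(q),'x',(np.percentile(q@u,[0,50,100])*1000).round(1),'y',(np.percentile(q@v,[0,50,100])*1000).round(1))
E
```

```text
70 36 x [-4.9 -1.6 18.2] y [-22.4 -10.3  17. ]
80 40 x [-2.3 14.3 20.5] y [-11.4  -1.8   7.6]
90 21 x [-0.9 13.1 16.5] y [-10.8  -5.9   5.2]
100 61 x [-11.5   9.1  18.8] y [-12.   -3.2   8.7]
110 33 x [-10.7   3.6  10.1] y [-12.1  -2.9   7.3]
120 16 x [0.2 4.2 6. ] y [-8.3 -2.6  4.7]
130 52 x [-7.1  5.6  8.2] y [-16.4  -5.6  11.6]
140 44 x [-3.3  5.1  8.4] y [-15.9  -5.7   8.9]
150 42 x [-4.1  5.5 10.3] y [-14.9  -5.7   9.1]
160 47 x [-0.9  5.9  9. ] y [-15.6  -4.4   9.6]
170 47 x [-4.8  5.8  9.1] y [-15.5  -5.6  10.3]
180 52 x [-3.6  5.9  9.9] y [-14.9  -5.4  11.1]
190 44 x [-4.   6.2 10.1] y [-16.   -6.3   7.1]
200 60 x [-7.7  6.6 10.4] y [-15.   -4.8   8.8]
210 28 x [-3.1  1.3  9.6] y [-13.3  -4.8   6.8]
```

View pics/crop1.png

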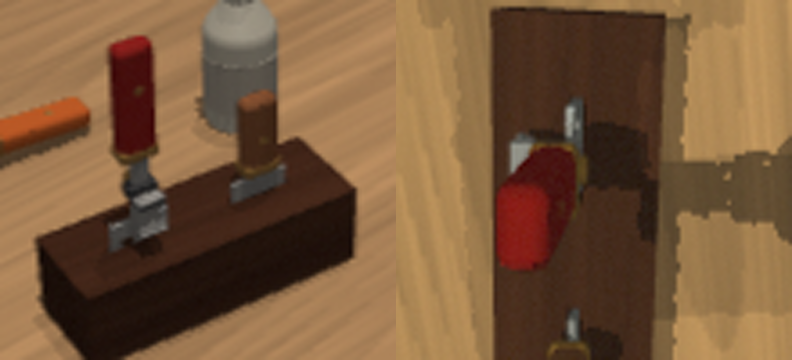

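The hook faces block +x, and the block's yaw is about -8.2°. I'll move above the handle and measure from close up.

```bash
python3 - <<'E'
from plan import *
plan([(.506,-.2205,.29,-98.2)],0.0)
E
```

```text
-> (0.506, -0.2205, 0.29, -98.2) 3
[0,0.6,-1.26,2.99,0.03,0.01,0.76],
[0,0.58,-1.26,3,0.03,0.01,0.76],
[0,0.56,-1.27,2.99,0.04,0.01,0.77],
```

Emit:
{"api": "step_arm", "payload": {"plan": [[0,0.6,-1.26,2.99,0.03,0,0.76],[0,0.58,-1.26,3,0.03,0,0.76],[0,0.56,-1.27,2.99,0.04,0,0.77],[0,0,0,0,0,0,0],[0,0,0,0,0,0,0]]}}

```text
t: 3.0
tool_pos: [0.5061, -0.2195, 0.2895]
ee_rot: [-0.656, 0.755, 0.001, -0.001]
ft_force: [-0.3, 0.3, 0.5]
width: 0.0854
grasp_force: 0.0
```

```bash
python3 - <<'E'
from pad import *
from plan import plan
s,P=look('w3')
ok=s['depth']>0;R=s['image'][...,0].astype(int);G=s['image'][...,1]
u=np.array([.99,-.1426]);v=np.array([.1426,.99])
h=ok&(np.hypot(P[...,0]-.507,P[...,1]+.221)<.05)&(P[...,2]>.07)&(P[...,2]<.2)
for z0 in range(70,210,10):
    k=h&(abs(P[...,2]*1000-z0-5)<5);q=P[k][:,:2]-[.506,-.2205]
    if len(q): print(z0,len(q),'x',(np.percentile(q@u,[2,50,98])*1000).round(1),'y',(np.percentile(q@v,[2,50,98])*1000).round(1))
E
```

```text
[ 0.50606972 -0.21947357  0.28945359] [-0.65571184  0.75500994  0.0009912  -0.00099173] 3.0
handle top 370 0.21228717120728502 ((506.5174255371094, -221.85659790039062), (21.618579864501953, 11.523076057434082), 78.6126937866211)
block ((510.0398254394531, -175.3033447265625), (199.55075073242188, 70.1544189453125), 81.6981430053711)
hook pts 329 [ 0.51258952 -0.22769905  0.10667315] [ 0.49581511 -0.23999517  0.07679729] [ 0.52539358 -0.21380736  0.13988597]
70 40 x [-2.3 -1.1  0.3] y [-19.8 -12.5  -4.6]
80 23 x [-2.3 15.7 19.6] y [-18.7  -8.3  -5.4]
90 10 x [11.2 13.3 17.4] y [-9.1 -8.7 -7.7]
100 165 x [-7.4 14.  18.4] y [-9.9 -2.1  8.2]
110 28 x [-9.6  5.8  9.6] y [-10.   -7.9   3. ]
130 65 x [-7.7  0.1  7.8] y [-13.7 -12.8  -8.9]
140 43 x [-7.5  0.1  7.5] y [-13.1 -12.5  -8.7]
150 46 x [-7.2  0.1  8.1] y [-13.1 -12.5  -8.6]
160 51 x [-6.9  0.1  7.9] y [-13.  -12.6  -8.8]
170 63 x [-6.7  0.1  8.2] y [-13.1 -12.6  -8.8]
180 64 x [-6.4  0.9  8.2] y [-13.2 -12.5  -9. ]
190 75 x [-6.1  0.9  8.7] y [-13.1 -12.5  -9.1]
```

View pics/w3.png

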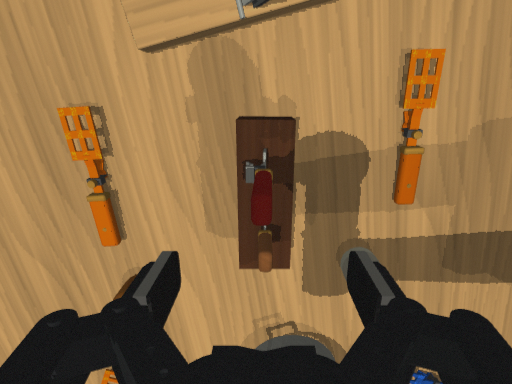

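The wrist view shows the handle at (262,200) and the hook's bridge at (249,172), on the +x side. I'll go down and grip.

```bash
python3 - <<'E'
from plan import *
plan([(.5065,-.2201,.177,-98.2)],0.0)
E
```

```text
-> (0.5065, -0.2201, 0.177, -98.2) 3
[0,0.01,0.01,3.82,-0.03,-0.01,0.05],
[0,0,0.01,3.82,-0.03,-0.02,0.05],
[0,0.01,0.01,3.82,-0.04,-0.01,0.05],
```

Emit:
{"api": "step_arm", "payload": {"plan": [[0,0,0,2.5,-0.03,0,0],[0,0,0,2.5,-0.03,0,0],[0,0,0,2.5,-0.03,0,0],[0,0,0,2.5,0,0,0],[0,0,0,1.2,0,0,0],[0,0,0,0,0,0,0]]}}

```text
t: 3.55
tool_pos: [0.5057, -0.22, 0.1785]
ee_rot: [-0.655, 0.755, 0.001, -0.0]
ft_force: [-0.1, 0.6, 0.7]
width: 0.0854
grasp_force: 0.0
```

Emit:
{"api": "step_arm", "payload": {"plan": [[0.5,0,0,0,0,0,0],[0.7,0,0,0,0,0,0],[0.8,0,0,0,0,0,0],[1,0,0,0,0,0,0],[1,0,0,0,0,0,0],[1,0,0,0,0,0,0],[1,0,0,0,0,0,0],[1,0,0,0,0,0,0]], "newtons": 60}}

```text
t: 4.22
tool_pos: [0.5057, -0.2212, 0.1798]
ee_rot: [-0.654, 0.756, 0.0, -0.0]
ft_force: [-3.5, 1.9, 5.2]
width: 0.0152
grasp_force: 58.5
```

Emit:
{"api": "step_arm", "payload": {"plan": [[1,0,0,-1,0,0,0],[1,0,0,-2,0,0,0],[1,0,0,-2,0,0,0],[1,0,0,-2,0,0,0],[1,0,0,-2,0,0,0],[1,0,0,-2,0,0,0],[1,0,0,-2,0,0,0],[1,0,0,-2,0,0,0]]}}

```text
t: 4.88
tool_pos: [0.506, -0.2211, 0.3299]
ee_rot: [-0.654, 0.756, 0.0, 0.0]
ft_force: [0.7, -0.9, -2.0]
width: 0.0156
grasp_force: 58.6
```

Emit:
{"api": "step_arm", "payload": {"plan": [[1,0,0,0,0,0,0],[1,0,0,0,0,0,0],[1,0,0,0,0,0,0]]}}

```text
t: 5.13
tool_pos: [0.5057, -0.2208, 0.3275]
ee_rot: [-0.654, 0.756, 0.001, -0.0]
ft_force: [-0.6, 0.8, -1.7]
width: 0.0154
grasp_force: 58.9
```

```bash
python3 - <<'E'
from m import *
from scipy.spatial.transform import Rotation as Ro
st=r.read_state();print(st)
s=snap('wrist','w4')
s2=snap('scene','s4');s3=snap('top','t4')
T=Ro.from_quat(st['ee_rot']);R0=T.as_matrix()
for n,P,dep in(('w',wcloud(s,st),s['depth']),('s',cloud(s2),s2['depth']),('t',cloud(s3),s3['depth'])):
    # grasp frame: X = paddle x (= -tool y), Y = -tool x?, Z up
    q=(P-st['tool_pos'])@R0; X=-q[...,1];Y=-q[...,0];Z=-q[...,2]
    h=(dep>0)&(abs(X)<.03)&(abs(Y)<.03)&(Z<-.02)&(Z>-.2)
    print(n)
    for z in range(-200,0,10):
        k=h&(abs(Z*1000-z-5)<5)
        if k.sum()>2: print(z,k.sum(),'x',(np.percentile(X[k],[2,50,98])*1000).round(1),'y',(np.percentile(Y[k],[2,50,98])*1000).round(1))
a=cv2.imread('pics/w4.png');b=cv2.imread('pics/s4.png')[90:290,90:340]
cv2.imwrite('pics/c4.png',np.hstack([cv2.resize(a,(400,300)),cv2.resize(b,(375,300))]))
E
```

```text
{'t': 5.1333, 'joint_positions': array([-1.18502459e-01,  2.16498044e-01, -4.46096235e-02, -1.20246225e-03,
       -1.31176212e+00, -2.52260824e-02]), 'qvel': array([-0.00106663,  0.0122653 , -0.01500533,  0.00111808, -0.00309223,
        0.00087942]), 'joint_torque': array([-7.39898445e-03, -3.33654714e+01,  2.11227000e+01,  4.81190309e+00,
        2.72307533e-02,  1.47760538e-04]), 'tool_pos': array([ 0.50566923, -0.22081092,  0.32753992]), 'ee_rot': array([-6.54392304e-01,  7.56154283e-01,  1.15769758e-03, -2.68560689e-04]), 'ft_force': array([-0.58434773,  0.80796151, -1.73994626]), 'torque': array([-0.01920938, -0.01828119, -0.01365974]), 'grasp_force': 58.946154713630676, 'width': 0.015396766101570133}
w
-170 6 x [-2.4 -1.4 -0.4] y [-19.2 -19.1 -19.1]
-160 6 x [-2.4 -1.4 -0.4] y [-19.6 -19.2 -19. ]
-150 7 x [-2.3 -1.4 -0.4] y [-19.4 -19.3 -18.8]
-140 8 x [-2.2 -1.3 -0.4] y [-19.5 -19.3 -18.9]
-130 9 x [-2.2 -1.3 -0.4] y [-19.5 -19.1 -18.9]
-120 13 x [-2.1 -1.2  0.4] y [-19.5 -19.2 -18.8]
-110 89 x [-2.9 -1.2  1.4] y [-19.4  -9.8   4.5]
-100 83 x [-1.2  4.3 19.5] y [-16.3  -5.7 
[... 316 characters left out ...]
.3] y [-21.6  -3.   18.1]
-160 47 x [-3.9 -1.3  1.4] y [-21.6  -1.4  17.9]
-150 46 x [-4.4 -1.5  1.4] y [-20.9  -3.4  16.6]
-140 66 x [-4.1 -1.3  0.8] y [-21.   -0.6  17. ]
-130 45 x [-4.1 -1.1  1.2] y [-21.4  -2.1  17.9]
-120 36 x [-4.5 -1.   1.2] y [-21.2  -5.9  17.1]
-110 48 x [-4.8 -1.  18.6] y [-21.5 -10.6  19.3]
-100 56 x [-0.  15.4 20. ] y [-11.2  -2.6   7.1]
-90 25 x [ 3.2 15.5 18.8] y [-10.4  -4.7   5.6]
-80 82 x [-7.7  9.9 19.1] y [-12.2  -4.1   7.4]
-70 36 x [-8.   4.6  8.6] y [-10.8  -3.4   6.1]
-60 25 x [1.7 4.6 8. ] y [-7.3 -1.8  6.2]
-50 65 x [-8.5  5.2  9.2] y [-15.   -6.1  10.4]
-40 53 x [-3.9  5.9  8.1] y [-14.2  -5.6   9.1]
-30 44 x [-2.   6.  13.1] y [-15.3  -8.5   8.2]
t
```

View pics/c4.png

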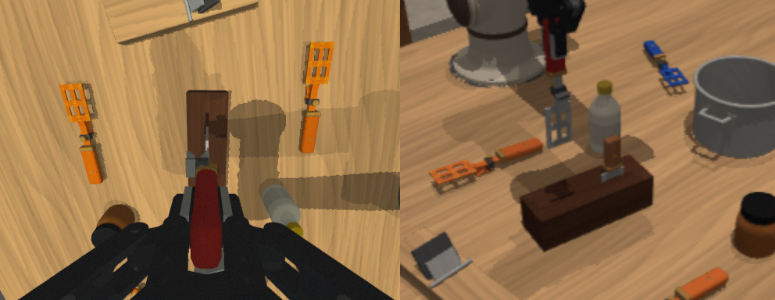

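The grasp is good: the paddle hangs straight with its hook on the +x side, and the slot is empty. I'll carry it over to the rim.

```bash
python3 - <<'E'
from plan import *
plan([(.586,.1683,.325,-98.2)],1)
E
```

```text
-> (0.586, 0.1683, 0.325, -98.2) 10
[1,-3.97,-0.24,0.02,0.02,0,0],
[1,-3.97,-0.23,0.03,0.02,0,0],
[1,-3.96,-0.24,0.02,0.02,0,0],
[1,-3.97,-0.24,0.03,0.02,0,-0.01],
[1,-3.97,-0.23,0.02,0.01,0,0],
[1,-3.97,-0.24,0.03,0.02,0,-0.01],
[1,-3.96,-0.24,0.02,0.01,0.01,0],
[1,-3.97,-0.24,0.02,0.02,0,-0.01],
[1,-3.97,-0.23,0.03,0.01,0.01,0],
[1,-3.97,-0.24,0.02,0.02,0,-0.01],
```

Emit:
{"api": "step_arm", "payload": {"plan": [[1,-2,-0.12,0,0,0,0],[1,-3.9,-0.24,0,0,0,0],[1,-3.9,-0.24,0,0,0,0],[1,-3.9,-0.24,0,0,0,0],[1,-3.9,-0.24,0,0,0,0],[1,-3.9,-0.24,0,0,0,0],[1,-3.9,-0.24,0,0,0,0],[1,-3.9,-0.24,0,0,0,0]]}}

```text
t: 5.95
tool_pos: [0.5658, 0.0681, 0.3281]
ee_rot: [-0.655, 0.756, 0.0, -0.001]
ft_force: [0.4, -0.6, -2.1]
width: 0.0154
grasp_force: 58.9
```

Emit:
{"api": "step_arm", "payload": {"plan": [[1,-3.9,-0.24,0,0,0,0],[1,-3.9,-0.24,0,0,0,0],[1,-2.5,-0.12,0,0,0,0],[1,0,0,0,0,0,0],[1,0,0,0,0,0,0],[1,0,0,0,0,0,0]]}}

```text
t: 6.45
tool_pos: [0.5864, 0.1669, 0.328]
ee_rot: [-0.655, 0.756, 0.0, -0.001]
ft_force: [1.1, -0.1, -1.9]
width: 0.0153
grasp_force: 58.8
```

```bash
cat > rel.py <<'E'
from plan import *
from m import *
def rel(f):
    st=r.read_state();print(st['tool_pos'],st['ee_rot'],st['t'],st['ft_force'])
    u=np.array([.9898,-.1426])
    for cam in('wrist','top','scene'):
        s=snap(cam,f+cam[0]);P=wcloud(s,st) if cam=='wrist' else cloud(s);ok=s['depth']>0
        c=np.array([.512,.179]);d=np.hypot(P[...,0]-c[0],P[...,1]-c[1]);t=(P[...,:2]-st['tool_pos'][:2])
        near=np.hypot(t[...,0],t[...,1])<.03
        k=ok&(abs(d-.086)<.012)&(P[...,2]>.107)&(P[...,2]<.122)&~near
        q=P[k]
        for _ in range(6):
            c,rad=circ(q);e=abs(np.hypot(*(q[:,:2]-c).T)-rad);q=q[e<.007]
        print(cam,'rim',len(q),c.round(4),rad.round(4),np.median(q[:,2]).round(4),'tcp-radial',((st['tool_pos'][:2]-c)@u).round(4),'lat',((st['tool_pos'][:2]-c)@[.1426,.9898]).round(4))
        X=t@u;Y=t@np.array([.1426,.9898]);Z=P[...,2]-st['tool_pos'][2]
        h=ok&(abs(X)<.025)&(abs(Y)<.03)&(Z<-.055)&(Z>-.2)&((P[...,2]>.12)|(X<.0))
        for z in range(-180,-50,10):
            kk=h&(abs(Z*1000-z-5)<5)
            if kk.sum()>4: print(z,kk.sum(),'x',(np.percentile(X[kk],[2,50,98])*1000).round(1),'y',(np.percentile(Y[kk],[2,50,98])*1000).round(1))
E
python3 -c "
from rel import *
rel('a')"
```

```text
[0.58644099 0.16692453 0.32797979] [-6.54563090e-01  7.56006682e-01  9.09648248e-05 -1.02442245e-03] 6.45 [ 1.06696047 -0.09220027 -1.92608739]
wrist rim 2934 [0.5129 0.1803] 0.0847 0.115 tcp-radial 0.0747 lat -0.0028
-170 5 x [-2.7 -1.7 -0.7] y [-19.6 -19.6 -19.4]
-160 7 x [-2.6 -1.6 -0.7] y [-19.8 -19.6 -19.4]
-150 7 x [-2.5 -1.6 -0.6] y [-19.7 -19.5 -19.4]
-140 9 x [-2.5 -1.5 -0.6] y [-19.6 -19.5 -19.1]
-130 7 x [-2.4 -1.5 -0.6] y [-19.7 -19.4 -19.3]
-120 12 x [-2.3 -1.   0.3] y [-19.7 -19.5 -19.1]
-110 90 x [-3.1 -1.3  5.4] y [-19.8 -10.9   4.1]
-100 84 x [-2.1  3.4 19.4] y [-18.9  -5.7  -2.9]
-90 36 x [ 3.6 13.8 17.6] y [-8.6 -8.  -5.4]
-80 423 x [-8.7 12.6 18.6] y [-9.6 -3.9  8.7]
-70 106 x [-1.2  4.8  9.5] y [-9.8 -6.9  4.6]
top rim 442 [0.5129 0.1786] 0.0852 0.1139 tcp-radial 0.0744 lat -0.0011
-170 7 x [-1.8 -1.5  0.1] y [-19.7  -4.8  15.8]
-120 5 x [-1.6 -1.2  0.5] y [-22.1  -6.8  -1.4]
-110 9 x [-1.4 -0.3  1.4] y [-21.6 -14.2  -2.7]
-100 9 x [-0.9 14.4 20.2] y [-16.8  -9.8  -7.5]
-80 30 x [-8.3 14.4 20. ] y [-11.   -6.1   2.5]
-70 5 x [-8.5  4.5  9.5] y [-11.5 -10.   -2.3]
scene rim 434 [0.5125 0.1765] 0.0852 0.1139 tcp-radial 0.0745 lat 0.0011
-170 33 x [-2.2 -1.1  1.3] y [-22.7  -2.1  17.4]
-160 38 x [-4.4 -1.1  1.6] y [-23.6  -4.8  14.9]
-150 33 x [-4.8 -2.2  1.4] y [-22.8  -1.8  19.5]
-140 35 x [-3.2 -0.9  1.3] y [-23.6  -4.5  14.2]
-130 37 x [-3.2 -0.7  1.9] y [-23.5  -4.6  16.2]
-120 32 x [-3.9 -1.2  1.1] y [-21.8  -6.8  17.1]
-110 29 x [-3.  -0.7 17.5] y [-21.3  -9.9   6.1]
-100 47 x [-1.1 14.3 19.2] y [-19.4  -6.    5.9]
-90 24 x [ 1.5 12.1 18.6] y [-13.7  -6.2   5.9]
-80 53 x [-8.  10.5 19. ] y [-13.5  -7.1   6.4]
-70 37 x [-7.6  4.3 10.2] y [-13.4  -4.6   4.9]
-60 9 x [0.8 3.6 6. ] y [-8.9 -5.4  3.5]
```

The three cameras agree: the bead lies at about paddle x 12.4 mm, centred in the 12 mm mouth. I'll lower the blade into the pot.

Emit:
{"api": "step_arm", "payload": {"plan": [[1,0,0,1.0,0,0,0],[1,0,0,1.8,0,0,0],[1,0,0,1.8,0,0,0],[1,0,0,1.8,0,0,0],[1,0,0,1.8,0,0,0],[1,0,0,1.2,0,0,0],[1,0,0,0.6,0,0,0],[1,0,0,0,0,0,0]]}}

```text
t: 7.27
tool_pos: [0.5859, 0.1663, 0.227]
ee_rot: [-0.654, 0.756, 0.0, -0.002]
ft_force: [-0.8, -0.6, -0.8]
width: 0.0152
grasp_force: 58.6
```

Emit:
{"api": "step_arm", "payload": {"plan": [[1,0,0,0,0,0,0],[1,0,0,0,0,0,0]]}}

```text
t: 7.43
tool_pos: [0.5874, 0.1673, 0.2301]
ee_rot: [-0.654, 0.756, -0.0, 0.001]
ft_force: [0.8, 1.1, -2.1]
width: 0.0152
grasp_force: 58.6
```

```bash
python3 - <<'E'
from rel import *
rel('b')
a=cv2.imread('pics/bw.png')[100:300,180:380];b=cv2.imread('pics/bs.png')[80:200,250:370]
cv2.imwrite('pics/cb.png',np.hstack([cv2.resize(a,(400,400),interpolation=cv2.INTER_CUBIC),cv2.resize(b,(400,400),interpolation=cv2.INTER_CUBIC)]))
E
```

```text
[0.58739628 0.16728282 0.23011701] [-6.54473160e-01  7.56084212e-01 -4.70702593e-04  1.15114312e-03] 7.4333 [ 0.78088852  1.1271123  -2.1130155 ]
wrist rim 5369 [0.513 0.18 ] 0.0845 0.1149 tcp-radial 0.0754 lat -0.002
-150 7 x [-2.  -1.  -0.1] y [-19.2 -18.9 -18.7]
-140 7 x [-1.9 -1.  -0.1] y [-19.4 -19.1 -18.7]
-130 9 x [-1.9 -1.  -0.1] y [-19.4 -19.1 -18.7]
-120 16 x [-1.8 -1.  -0.1] y [-29.7 -19.3 -19. ]
-110 102 x [-2.7 -1.  17.9] y [-19.4 -10.5   3.6]
-100 75 x [-1.4 12.9 19.8] y [-18.8  -5.5  -3.3]
-90 38 x [ 3.3 14.1 18.4] y [-8.5 -7.5 -5.3]
-80 427 x [-8.4 12.8 18.8] y [-9.4 -3.7  8.7]
-70 98 x [-1.6  5.4  9.8] y [-9.2 -6.8  3.6]
top rim 476 [0.5131 0.1787] 0.0853 0.1136 tcp-radial 0.0752 lat -0.0007
-170 5 x [-1.4 -0.9 -0.5] y [-19.6 -14.6   8.1]
-110 11 x [-1.2  0.3  2. ] y [-20.5 -12.7  -2.6]
-80 22 x [-8.1 14.5 19.7] y [-10.6  -4.5   2.4]
scene rim 440 [0.5126 0.1766] 0.0853 0.1137 tcp-radial 0.0754 lat 0.0015
-120 16 x [-3.9 -0.8 -0.2] y [-21.5  -6.5   5.7]
-110 29 x [-2.9  0.  16.6] y [-21.2 -12.7   5.2]
-100 38 x [-0.5 13.7 20.5] y [-11.5  -2.7   9.2]
-90 19 x [ 1.7 13.4 18. ] y [-10.9  -5.4   5.5]
-80 56 x [-9.3  9.2 19.1] y [-13.2  -6.4   7.6]
-70 28 x [-7.8  4.1  8.4] y [-10.8  -3.9   7.8]
-60 7 x [-0.2  3.   6.2] y [-5.6  0.5  3.7]
```

View pics/cb.png

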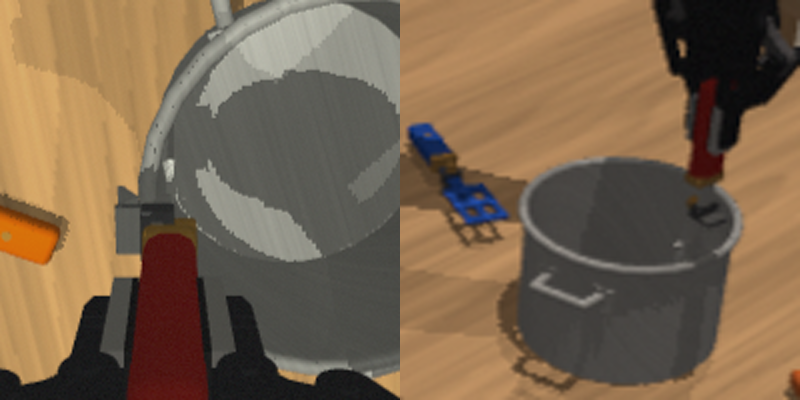

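The blade is inside the pot and the hook straddles the rim, bridge above the bead and leaf outside. I'll go down in small steps and watch the force.

Emit:
{"api": "step_arm", "payload": {"plan": [[1,0,0.05,0.3,0,0,0],[1,0,0,0.3,0,0,0],[1,0,0,0.3,0,0,0],[1,0,0,0.3,0,0,0],[1,0,0,0,0,0,0],[1,0,0,0,0,0,0]]}}

```text
t: 8.08
tool_pos: [0.5862, 0.1673, 0.2165]
ee_rot: [-0.655, 0.756, -0.0, -0.0]
ft_force: [0.3, -0.0, -1.9]
width: 0.0154
grasp_force: 58.8
```

Emit:
{"api": "step_arm", "payload": {"plan": [[1,0,0,0.1,0,0,0],[1,0,0,0.1,0,0,0],[1,0,0,0.1,0,0,0],[1,0,0,0.1,0,0,0],[1,0,0,0,0,0,0]]}}

```text
t: 8.5
tool_pos: [0.5861, 0.1673, 0.2127]
ee_rot: [-0.654, 0.756, 0.0, -0.0]
ft_force: [-0.1, 0.3, -2.5]
width: 0.0158
grasp_force: 58.8
```

Emit:
{"api": "step_arm", "payload": {"plan": [[1,0,0,0.1,0,0,0],[1,0,0,0.1,0,0,0],[1,0,0,0.1,0,0,0],[1,0,0,0,0,0,0]]}}

```text
t: 8.83
tool_pos: [0.5861, 0.1673, 0.2097]
ee_rot: [-0.655, 0.756, 0.0, -0.0]
ft_force: [0.5, -0.2, -1.6]
width: 0.0151
grasp_force: 58.8
```

Emit:
{"api": "step_arm", "payload": {"plan": [[1,0,0,0.1,0,0,0],[1,0,0,0.1,0,0,0],[1,0,0,0,0,0,0]]}}

```text
t: 9.08
tool_pos: [0.5862, 0.1674, 0.2077]
ee_rot: [-0.655, 0.756, -0.0, -0.0]
ft_force: [-0.2, -0.0, -0.8]
width: 0.0154
grasp_force: 58.8
```

Emit:
{"api": "step_arm", "payload": {"plan": [[1,0,0,0.1,0,0,0],[1,0,0,0.1,0,0,0],[1,0,0,0,0,0,0]]}}

```text
t: 9.33
tool_pos: [0.5865, 0.1674, 0.206]
ee_rot: [-0.655, 0.756, -0.0, 0.0]
ft_force: [0.6, 0.5, -1.8]
width: 0.0155
grasp_force: 59.0
```

Emit:
{"api": "step_arm", "payload": {"plan": [[1,0,0,0.1,0,0,0],[1,0,0,0.1,0,0,0],[1,0,0,0,0,0,0]]}}

```text
t: 9.58
tool_pos: [0.5868, 0.1675, 0.2042]
ee_rot: [-0.655, 0.756, -0.0, 0.001]
ft_force: [1.4, 0.2, -1.6]
width: 0.0155
grasp_force: 59.0
```

Emit:
{"api": "step_arm", "payload": {"plan": [[1,0,0,0.1,0,0,0],[1,0,0,0.1,0,0,0],[1,0,0,0,0,0,0]]}}

```text
t: 9.83
tool_pos: [0.5868, 0.1675, 0.2025]
ee_rot: [-0.655, 0.756, -0.0, 0.001]
ft_force: [2.6, -0.2, 1.1]
width: 0.0157
grasp_force: 59.3
```

Emit:
{"api": "step_arm", "payload": {"plan": [[1,0,0,0.1,0,0,0],[1,0,0,0,0,0,0]]}}

```text
t: 10.0
tool_pos: [0.5868, 0.1675, 0.2013]
ee_rot: [-0.655, 0.756, -0.0, 0.001]
ft_force: [2.7, -0.7, 1.5]
width: 0.0154
grasp_force: 59.3
```

Emit:
{"api": "step_arm", "payload": {"plan": [[1,0,0,0.1,0,0,0],[1,0,0,0,0,0,0]]}}

```text
t: 10.17
tool_pos: [0.5868, 0.1675, 0.1999]
ee_rot: [-0.655, 0.756, -0.0, 0.001]
ft_force: [2.4, -0.2, -0.5]
width: 0.0153
grasp_force: 59.2
```

Emit:
{"api": "step_arm", "payload": {"plan": [[1,0,0,0.1,0,0,0],[1,0,0,0,0,0,0]]}}

```text
t: 10.33
tool_pos: [0.5866, 0.1674, 0.1984]
ee_rot: [-0.654, 0.756, -0.0, 0.0]
ft_force: [4.1, -0.5, -1.9]
width: 0.0154
grasp_force: 59.0
```

Emit:
{"api": "step_arm", "payload": {"plan": [[1,0,0,0.1,0,0,0],[1,0,0,0,0,0,0]]}}

```text
t: 10.5
tool_pos: [0.5862, 0.1673, 0.1971]
ee_rot: [-0.654, 0.756, 0.0, -0.0]
ft_force: [4.1, 0.2, -2.8]
width: 0.0154
grasp_force: 58.9
```

Emit:
{"api": "step_arm", "payload": {"plan": [[1,0,0,0.1,0,0,0],[1,0,0,0,0,0,0]]}}

```text
t: 10.67
tool_pos: [0.5858, 0.1672, 0.1961]
ee_rot: [-0.654, 0.756, 0.0, -0.001]
ft_force: [3.9, 0.2, -4.5]
width: 0.015
grasp_force: 58.7
```

Emit:
{"api": "step_arm", "payload": {"plan": [[1,0,0,0.1,0,0,0],[1,0,0,0,0,0,0]]}}

```text
t: 10.83
tool_pos: [0.5858, 0.1672, 0.1955]
ee_rot: [-0.654, 0.756, 0.0, -0.001]
ft_force: [3.6, -2.0, -4.0]
width: 0.0154
grasp_force: 58.8
```

Emit:
{"api": "step_arm", "payload": {"plan": [[1,0,0,0.1,0,0,0],[1,0,0,0,0,0,0]]}}

```text
t: 11.0
tool_pos: [0.5859, 0.1672, 0.1954]
ee_rot: [-0.655, 0.756, 0.0, -0.0]
ft_force: [0.0, -1.4, 0.6]
width: 0.0154
grasp_force: 59.4
```

```bash
python3 - <<'E'
from rel import *
u=np.array([.9898,-.1426]);v=np.array([.1426,.9898])
def br(s,P,tp):
    t=P[...,:2]-tp[:2];X=t@u;Y=t@v;Z=P[...,2]-tp[2]
    k=(s['depth']>0)&(X>.010)&(X<.016)&(abs(Y)<.009)&(Z>-.095)&(Z<-.06)
    print('bridge top Z',k.sum(),(np.percentile(Z[k],[10,50,90])*1000).round(1),'world',(np.median(P[k][:,2])+0).round(4))
s=load('bw');st0={'tool_pos':np.array([.5874,.16728,.23012]),'ee_rot':np.array([-.65447,.75608,-.00047,.00115])}
br(s,wcloud(s,st0),st0['tool_pos'])
st=r.read_state()
rel('c')
s=load('cw');br(s,wcloud(s,st),st['tool_pos']);s=load('cs');br(s,cloud(s),st['tool_pos'])
a=cv2.imread('pics/cw.png')[100:300,180:380];b=cv2.imread('pics/cs.png')[90:190,290:390]
cv2.imwrite('pics/cc.png',np.hstack([cv2.resize(a,(400,400),interpolation=cv2.INTER_CUBIC),cv2.resize(b,(400,400),interpolation=cv2.INTER_CUBIC)]))
E
```

```text
bridge top Z 225 [-85.9 -75.4 -74.2] world 0.1548
[0.58587816 0.16719792 0.19540186] [-6.54559526e-01  7.56010382e-01  1.05212942e-05 -3.60039326e-04] 11.0 [ 0.01570312 -1.41013601  0.5767615 ]
wrist rim 6463 [0.5132 0.18  ] 0.0845 0.1149 tcp-radial 0.0738 lat -0.0023
-130 7 x [-2.2 -1.4 -0.6] y [-19.6 -19.4 -19.1]
-120 9 x [-2.1 -1.3 -0.4] y [-19.8 -19.5 -19.1]
-110 74 x [-2.9 -1.6 -0.4] y [-19.5 -10.6   4.3]
-100 15 x [-2.  -0.4 -0.4] y [-16.   -5.2  -2.7]
-80 345 x [-8.9 12.7 18.6] y [-9.5 -3.8  9. ]
-70 101 x [-1.8  5.2  9.6] y [-9.4 -6.6  4.1]
top rim 465 [0.513  0.1788] 0.0853 0.1137 tcp-radial 0.0738 lat -0.0011
-140 6 x [-1.4 -1.  -0.2] y [-20.7  -5.6   1.5]
-80 12 x [-7.  11.4 19.2] y [-10.9  -6.9   1.1]
scene rim 424 [0.5126 0.1765] 0.0853 0.1138 tcp-radial 0.0739 lat 0.0013
-80 27 x [-12.    7.   16.4] y [-13.4  -5.2   5. ]
-70 28 x [-9.1  3.5  9.4] y [-14.   -4.    4.6]
-60 6 x [3.1 3.8 6.6] y [-9.4 -2.   4.2]
bridge top Z 216 [-79.6 -75.2 -74.2] world 0.1202
bridge top Z 21 [-90.8 -82.7 -73.4] world 0.1127
```

View pics/cc.png

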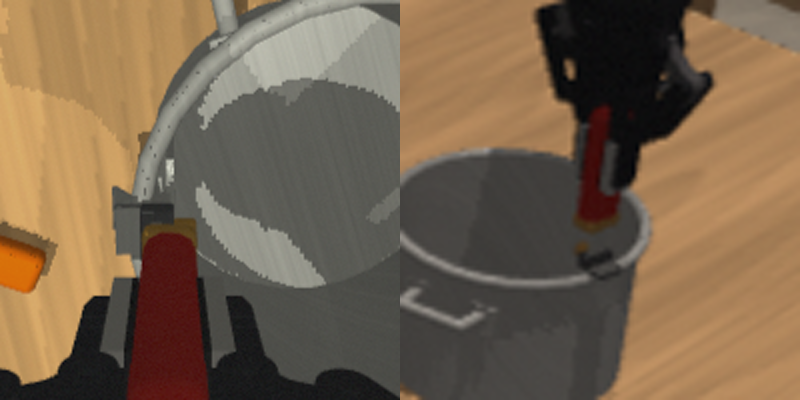

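The bridge's top is at about 120 mm and the rim's at 115 mm, so it is close to landing. I'll keep pressing by feel.

Emit:
{"api": "step_arm", "payload": {"plan": [[1,0,0,0.08,0,0,0],[1,0,0,0,0,0,0]]}}

```text
t: 11.32
tool_pos: [0.586, 0.1672, 0.1953]
ee_rot: [-0.655, 0.756, -0.0, -0.0]
ft_force: [-2.2, -1.5, 3.8]
width: 0.0155
grasp_force: 60.0
```

Emit:
{"api": "step_arm", "payload": {"plan": [[1,0,0,0.08,0,0,0],[1,0,0,0,0,0,0]]}}

```text
t: 11.48
tool_pos: [0.586, 0.1672, 0.1953]
ee_rot: [-0.655, 0.756, -0.0, 0.0]
ft_force: [-2.7, -1.9, 8.0]
width: 0.0149
grasp_force: 60.4
```

Emit:
{"api": "step_arm", "payload": {"plan": [[1,0,0,0.07,0,0,0],[1,0,0,0,0,0,0]]}}

```text
t: 11.65
tool_pos: [0.586, 0.1672, 0.1952]
ee_rot: [-0.655, 0.756, -0.0, 0.0]
ft_force: [-4.1, -2.0, 9.5]
width: 0.0156
grasp_force: 60.6
```

Emit:
{"api": "step_arm", "payload": {"plan": [[1,0,0,0.06,0,0,0],[1,0,0,0,0,0,0]]}}

```text
t: 11.82
tool_pos: [0.586, 0.1672, 0.1952]
ee_rot: [-0.655, 0.756, -0.001, 0.0]
ft_force: [-4.9, -0.0, 12.3]
width: 0.0151
grasp_force: 60.8
```

It is seated hard: the force has risen to about 14 N net with no further motion. Before letting go I'll ease off and read the side force.

Emit:
{"api": "step_arm", "payload": {"plan": [[1,0,0,-0.15,0,0,0],[1,0,0,-0.15,0,0,0],[1,0,0,0,0,0,0],[1,0,0,0,0,0,0]]}}

```text
t: 12.15
tool_pos: [0.586, 0.1672, 0.1953]
ee_rot: [-0.655, 0.756, -0.0, -0.0]
ft_force: [-1.5, -0.3, 3.4]
width: 0.0154
grasp_force: 59.7
```

```bash
python3 - <<'E'
from rel import *
rel('d');print(r.read_state()['torque'])
E
```

```text
[0.58601685 0.16722579 0.1953291 ] [-6.54519712e-01  7.56044868e-01 -3.18657219e-06 -3.24057906e-04] 12.15 [-1.45734689 -0.34499634  3.37021674]
wrist rim 6482 [0.5132 0.1801] 0.0846 0.115 tcp-radial 0.0739 lat -0.0023
-130 5 x [-2.2 -2.2 -1.3] y [-19.8 -19.4 -19.2]
-120 9 x [-2.1 -1.3 -0.4] y [-19.8 -19.5 -19.3]
-110 79 x [-2.9 -1.2 -0.4] y [-19.5 -10.3   4.4]
-100 10 x [-2.  -0.8 -0.4] y [-18.1  -6.2  -2.5]
-80 324 x [-8.9 12.6 18.5] y [-9.6 -3.8  8.6]
-70 101 x [-1.8  4.5  9.6] y [-9.3 -6.9  4. ]
top rim 473 [0.5131 0.1786] 0.0852 0.114 tcp-radial 0.0738 lat -0.0009
-140 5 x [-1.4 -1.3 -0.5] y [-21.4  -7.7   1.3]
-110 5 x [-1.6 -0.9 -0.4] y [-20.9 -16.3  -3.5]
-80 12 x [-8.8 12.4 19.4] y [-11.1  -6.5   1.3]
scene rim 417 [0.5126 0.1767] 0.0853 0.114 tcp-radial 0.074 lat 0.0011
-80 29 x [-10.3   6.9  18.2] y [-11.8  -7.3   4.7]
-70 25 x [-9.1  4.4 10.4] y [-10.9  -5.1   3.8]
-60 9 x [-0.1  4.9  6.4] y [-8.1 -2.   2.8]
[-0.38652523  0.6540072  -0.06641546]
```

The hook looks to sit about 2 mm inward of touching the stem, so I'll nudge it gently outward.

Emit:
{"api": "step_arm", "payload": {"plan": [[1,0,-0.05,-0.05,0,0,0],[1,0,-0.05,0,0,0,0],[1,0,0,0,0,0,0]]}}

```text
t: 12.55
tool_pos: [0.5865, 0.1672, 0.1953]
ee_rot: [-0.654, 0.756, 0.0, -0.001]
ft_force: [-4.7, -0.6, 5.0]
width: 0.0155
grasp_force: 59.7
```

Emit:
{"api": "step_arm", "payload": {"plan": [[1,0,-0.05,0,0,0,0],[1,0,-0.05,0,0,0,0],[1,0,0,0,0,0,0]]}}

```text
t: 12.8
tool_pos: [0.5872, 0.1671, 0.1954]
ee_rot: [-0.654, 0.756, 0.001, -0.001]
ft_force: [-4.6, -0.4, 6.7]
width: 0.0157
grasp_force: 59.8
```

```bash
python3 - <<'E' | grep rim
from rel import *
rel('e')
E
```

```text
wrist rim 6492 [0.5132 0.1801] 0.0846 0.1149 tcp-radial 0.075 lat -0.0023
top rim 472 [0.5131 0.1788] 0.0853 0.1136 tcp-radial 0.075 lat -0.001
scene rim 413 [0.5125 0.1766] 0.0854 0.1139 tcp-radial 0.0753 lat 0.0013
```

Emit:
{"api": "step_arm", "payload": {"plan": [[1,0,-0.05,-0.05,0,0,0],[1,0,-0.05,-0.05,0,0,0],[1,0,0,0,0,0,0]]}}

```text
t: 13.2
tool_pos: [0.5877, 0.1669, 0.1954]
ee_rot: [-0.654, 0.756, 0.001, -0.002]
ft_force: [-5.6, 0.6, 2.6]
width: 0.0156
grasp_force: 59.4
```

```bash
python3 - <<'E' | grep rim
from rel import *
rel('f')
E
```

```text
wrist rim 6461 [0.5133 0.18  ] 0.0846 0.115 tcp-radial 0.0755 lat -0.0024
top rim 472 [0.5131 0.1787] 0.0852 0.1136 tcp-radial 0.0755 lat -0.001
scene rim 416 [0.5126 0.1765] 0.0853 0.1139 tcp-radial 0.0757 lat 0.0012
```

The stem now meets the bead: the side force grows and motion stops, and the pot hasn't moved. I'll relax the side load and release.

Emit:
{"api": "step_arm", "payload": {"plan": [[1,0,0.05,-0.03,0,0,0],[1,0,0.05,0,0,0,0],[1,0,0,0,0,0,0]]}}

```text
t: 13.6
tool_pos: [0.5874, 0.167, 0.1955]
ee_rot: [-0.654, 0.756, 0.001, -0.001]
ft_force: [-3.6, 0.2, -1.7]
width: 0.0155
grasp_force: 59.0
```

Emit:
{"api": "step_arm", "payload": {"plan": [[0.78,0,0,0,0,0,0],[0.75,0,0,0,0,0,0],[0.7,0,0,0,0,0,0],[0.6,0,0,0,0,0,0],[0.5,0,0,0,0,0,0],[0.5,0,0,0,0,0,0]], "newtons": 20}}

```text
t: 14.1
tool_pos: [0.5886, 0.1671, 0.1971]
ee_rot: [-0.655, 0.756, -0.0, 0.001]
ft_force: [-0.6, -0.7, -0.9]
width: 0.0429
grasp_force: 0.0
```

```bash
python3 - <<'E'
from rel import *
st=r.read_state();print(st['ft_force'],st['width'],st['grasp_force'])
rel('g')
a=cv2.imread('pics/gw.png');b=cv2.imread('pics/gs.png')[70:190,270:390]
cv2.imwrite('pics/cg.png',np.hstack([cv2.resize(a,(400,300)),cv2.resize(b,(300,300),interpolation=cv2.INTER_CUBIC)]))
E
```

```text
[-0.58891667 -0.69286675 -0.85033892] 0.0428675881409352 0.0
[0.58862764 0.16713654 0.1971194 ] [-6.54520231e-01  7.56044228e-01 -2.52992695e-04  5.73122077e-04] 14.1 [-0.58891667 -0.69286675 -0.85033892]
wrist rim 6300 [0.5132 0.18  ] 0.0846 0.1149 tcp-radial 0.0765 lat -0.002
-140 6 x [-0.3 -0.3 -0.3] y [-8.  -5.9 -3.5]
-120 13 x [-3.6 -0.3 -0.3] y [-19.5 -13.7  -5.6]
-110 93 x [-3.5 -2.6 -0.3] y [-19.5 -11.3  -1.7]
-100 10 x [-1.9 -1.1 -0.3] y [-5.7 -5.  -2.9]
-90 16 x [-2.2 -1.  -0.3] y [-29.6 -28.  -24.8]
-80 484 x [-10.    6.9  16.5] y [-9.7 -4.2  8.7]
top rim 469 [0.513  0.1788] 0.0853 0.1136 tcp-radial 0.0765 lat -0.0008
-110 5 x [-2.3 -1.5 -0.1] y [-18.8 -13.   -8.9]
-80 14 x [-8.1  8.8 16.8] y [-11.8  -7.7   6.4]
scene rim 412 [0.5126 0.1765] 0.0853 0.1136 tcp-radial 0.0766 lat 0.0016
-180 6 x [-2.2 -1.5 -0.3] y [-29.1 -26.6  14.9]
-170 8 x [-4.7 -1.4 -0.6] y [-29.7 -26.7  21.9]
-160 6 x [-3.3 -1.8 -0.7] y [-28.3 -26.4  29.6]
-150 6 x [-3.7 -0.5 -0. ] y [-29.8 -26.9  22.1]
-140 8 x [-3.1 -1.4 -0. ] y [-29.4 -26.1  22.5]
-130 8 x [-3.5 -1.3 -0.2] y [-29.8 -23.8  22.2]
-120 6 x [-3.4 -1.3 -0.3] y [-29.  -21.3  26.9]
-110 8 x [-2.  -1.2 -0.5] y [-26.8 -22.6  27.3]
-100 5 x [-2.4 -0.9 -0.1] y [-28.5 -25.4  29.8]
-80 39 x [-12.9   3.7  17.4] y [-13.   -4.2   4.5]
-70 18 x [-6.6  1.5  5.3] y [-7.1 -2.7  5. ]
-60 8 x [-2.   0.5  2.9] y [-7.1 -1.6  4.5]
```

View pics/cg.png

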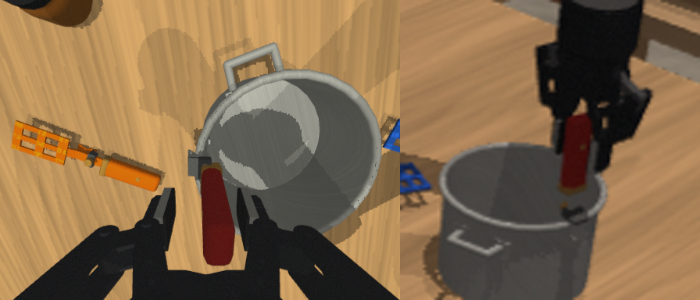

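The gripper is open and the paddle is hanging with a slight inward lean. I'll retreat and measure the lean.

Emit:
{"api": "step_arm", "payload": {"plan": [[0.5,0,0,-1,0,0,0],[0.5,0,0,-2,0,0,0],[0.5,0,0,-3,0,0,0],[0.5,0,0,-3,0,0,0],[0.5,0,0,-3,0,0,0],[0.5,0,0,0,0,0,0],[0.5,0,0,0,0,0,0],[0.5,0,0,0,0,0,0]]}}

```text
t: 14.92
tool_pos: [0.5879, 0.167, 0.3171]
ee_rot: [-0.654, 0.756, 0.0, 0.0]
ft_force: [-0.1, -0.5, -0.5]
width: 0.0427
grasp_force: 0.0
```

```bash
cat > lean.py <<'E'
from rel import *
def lean(f):
    st=r.read_state();print(st['t'],st['ft_force'],st['tool_pos'])
    u=np.array([.9898,-.1426]);v=np.array([.1426,.9898])
    for cam,c in(('wrist',(.5132,.180)),('scene',(.5126,.1766)),('top',(.5131,.1788))):
        s=snap(cam,f+cam[0]);P=wcloud(s,st) if cam=='wrist' else cloud(s)
        im=s['image'].astype(int);R,G,B=im[...,0],im[...,1],im[...,2]
        t=P[...,:2]-np.array(c);X=t@u*1000;Y=t@v*1000;Z=P[...,2]*1000
        red=(s['depth']>0)&(R>60)&(G<R*.35)&(B<R*.4)&(abs(X-76)<30)&(abs(Y)<30)&(Z>130)
        print(cam)
        for z in range(130,230,10):
            k=red&(abs(Z-z-5)<5)
            if k.sum()>4: print(z,k.sum(),'x',np.percentile(X[k],[3,50,97]).round(1),'y',np.percentile(Y[k],[3,50,97]).round(1))
        k=(s['depth']>0)&(abs(X-88)<4)&(abs(Y)<8)&(Z>112)&(Z<135)
        if k.sum(): print('bridge z',k.sum(),np.percentile(Z[k],[10,50,90]).round(1))
E
python3 -c "
from lean import *
lean('h')
a=cv2.imread('pics/hw.png')[60:320,120:420];b=cv2.imread('pics/hs.png')[70:190,270:390]
cv2.imwrite('pics/ch.png',np.hstack([cv2.resize(a,(450,390)),cv2.resize(b,(350,390),interpolation=cv2.INTER_CUBIC)]))"
```

```text
14.9167 [-0.08267777 -0.50506566 -0.51391054] [0.58791796 0.16704908 0.31709253]
wrist
150 24 x [66.5 72.4 78.6] y [-14.1 -13.9 -12.2]
160 32 x [65.7 73.5 79.2] y [-14.6 -13.6 -10.1]
170 47 x [66.  72.6 78.8] y [-14.3 -13.9 -10.6]
180 56 x [65.4 73.6 79. ] y [-14.3 -13.5  -4.3]
190 52 x [65. 72. 78.] y [-14.3 -13.7 -10.2]
200 64 x [64.6 71.2 77.9] y [-14.3 -13.7  -9.8]
210 81 x [64.2 72.2 77.9] y [-14.2 -13.6  -4.6]
220 529 x [63.5 70.  77. ] y [-13.4  -3.4   7.6]
bridge z 97 [119.8 120.6 121.7]
scene
150 22 x [72.  77.6 80.1] y [-13.3  -3.4   6.4]
160 29 x [69.2 77.4 81. ] y [-13.8  -7.5   7.7]
170 24 x [68.1 75.9 80.4] y [-14.3  -9.6   6.8]
180 31 x [68.9 76.4 79.9] y [-13.9  -6.9   6.6]
190 22 x [68.9 75.8 78.8] y [-14.   -9.7   6.4]
200 17 x [69.5 74.3 80. ] y [-13.8 -11.2   3.8]
210 18 x [68.5 75.8 78.8] y [-13.6  -9.6   7.3]
220 31 x [66.  72.8 77.1] y [-13.1  -2.9   8.2]
bridge z 20 [115.9 119.1 124.2]
top
220 19 x [66.4 69.4 72.4] y [-12.1  -4.6   3.6]
bridge z 17 [116.9 118.8 124.2]
```

View pics/ch.png

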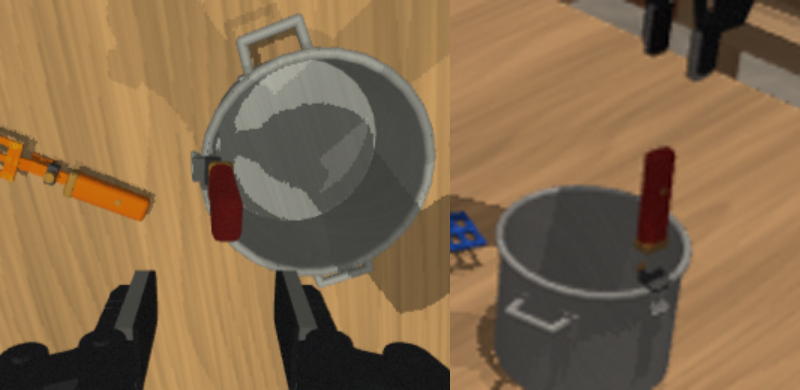

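The paddle hangs at rest with a lean of about 0.03 rad. Its lower end is about 25 mm up, the bridge sits on the rim with the leaf outside below the bead, and the pot is in place. The gripper is clear, so I'm handing in.

```bash
python3 -c "
from cell import r
print(r.finish_job())"
```

```text
the job is handed in; nothing more can be done
None
```

I hung the paddle on the pot rim by its hook and handed the job in at about 15 s. It hangs about 0.03 rad off upright with its lower end about 25 mm up, and the pot has not moved; I judged the leaf's snap from the force readings and bridge height, not by seeing it shut, and no verdict came back.

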